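# Set up the lamp test bay and bring up the dimmer

## Robot

A 6-joint arm with a two-finger parallel gripper is mounted at the origin on the work surface. World frame = base frame: x ahead of the robot, y to its left, z up, the work surface at z = 0. Lengths are in m, angles in rad, forces in N, time in s.
With the tool pointing down it reaches from about 0.3 to 0.95 m from the base axis. Payload 3.1 kg.
Tool frame: the origin (TCP) lies midway between the tips of the shut fingers; the grasp point (between the pads) lies 19 mm behind it (env.grasp_offset is the distance from the TCP to the grasp point, in m); x points along the fingers, z is the direction in which the jaws open and shut, and the axes are right-handed (so a half turn about x gives the same grasp; the last joint's range is limited). The gripper opens to 85 mm and grips with 20 to 120 N. Pads are 22 mm wide; open, the fingers measure 114 mm over their backs; the gripper's body (76 mm by 85 mm) begins 54 mm behind the grasp point. The pads swing forward as they close: fully open they stand 13 mm farther back than shut.
Start: joints at [1.167, 0.308, 1.634, -0, 1.2, -0.07], TCP at [0.205, 0.59, 0.231] pointing down, gripper open.
Joint ranges: [-3.06, 3.06], [-0.79, 1.96], [0.05, 2.63], [-1.19, 4.34], [0.05, 2.64], [-2.94, 2.94]. Speed limits (rad/s): [2.79, 2.79, 3.14, 3.14, 3.14, 3.14].

## Interface

Orientations are given as [roll, pitch, yaw] about the fixed x, y, z axes, in that order (R = Rz(yaw) Ry(pitch) Rx(roll)).
In Python, from plant import env gives the robot as it stands.
- The arm moves only by the shell command python3 -m crank 'ROWS' [FORCE]. ROWS is JSON, a list that holds one entry, the list of rows, each a list of 7 numbers: the shift along the tool's x, y, z in m, then the turn, a rotation vector about the tool's x, y, z in rad, then the closure in counts, from 0 (fully open) to 255 (shut). In form: [[[tx, ty, tz, wx, wy, wz, claw], ...]]. A call has 1 to 12 rows; each row is the pose to reach, as a shift and turn from the pose commanded when the call began, along the tool's axes at that moment; what a row does not reach only later rows make up. A row lasts 1/10 s, in which the tool goes at most 50 mm and 8.59 degrees, less where a joint would pass 70% of its speed; a pose out of reach is approached as far as the arm can. A call with a gripper value outside its range is refused whole. The fingers move at their own pace and stop on an object; FORCE is the grip in N (left out, the last holds). Time passes only in rows, so rows that repeat a pose let the fingers close. It gives the time, the measured TCP pose, the force and the opening at its end, in the units of the state.
- env.get_obs(): the state, without advancing time (a new reading comes with each control period).
- env.camera(name): name is "scene" or "top" or "wrist"; returns the picture (400x640x3 uint8, red, green, blue); there is no depth.
- env.camera_params(name): a dict with "mtx" (3x3 intrinsics, pixels), "pose" (4x4, takes a point from camera to world coordinates). Camera axes: x right, y up, looking along -z (the intrinsics and any distortion apply to the point x, -y, -z); pixel columns grow to the right and rows downward; lengths in m; the calibration is good to about 2 mm. A picture is of the moment at which its call begins: read the wrist's pose just before it. camera_params takes no time and is no camera call; for the wrist camera it gives the pose at the moment of the call.
- env.job_done(): hands the job in, once; it reports no verdict.
The state is a dict: "time_s": time; "qpos": joint angles; "qvel": joint speeds; "joint_efforts": joint torques, N m; "tcp_pos": TCP position; "eef_rot": TCP orientation; "ft_force": force on the tool from outside, world axes, zero at the start; "torque": the same for the moment, N m; "width": opening from 0.0 (shut) to 1.0 (fully open).
Only numpy, scipy, OpenCV 4.12 (cv2) and the standard library are available. Lean on these libraries where they do the work, as an engineer would, in place of code of your own. Each camera call takes 0.05 s, during which the arm holds its last target. There are 200 camera calls.

## Task

Set the lamps on the bench up for a test: pull the dimmer fader fully down and then slide the red power switch to off. With the power off, slide every lamp on the bench, without lifting it, to stand inside the ring of its own colour in the test bay, and then swing the guard bar about its post, flat on the bench and with its fork still around the post, until it lies along the white stripe. Then switch the power back on with the fader still down, and last of all raise the fader until its white line is level with the green cue pointer, with lamps and bar still in their places and the loose things around them left alone.

Things in the scene. Friction and masses are not known exactly. Their poses are not given: they have to be found in the camera images.
- bay: test bay: dark sheet painted flat on the bench, with a fixed steel post 26 mm in diameter, 50 mm high, red band, at one corner. Origin: post's axis at bench level. A white stripe, 30 mm wide, runs from the post along the bay's own -x (roughly towards the robot) to x = -273 mm, centred on y = 0. Four ring marks lie on its +y side, centres at y = 100 and 205 mm. Turned by up to 0.1 rad
- bar: loose aluminium guard bar, 0.35 kg, 24 mm wide, 30 mm high, on felt glides, red tip. Its fork (58 mm wide, 34 mm gap, open to the bar's -x) straddles the bay's post. Origin at bench level mid-fork, on the post's axis; +x runs to the tip at 270 mm. Starts swung open about a quarter turn, on the stripe's -y side; closes by turning clockwise seen from above
- bar_grip (a point): centre of the guard bar's raised orange grip bar, at x = 160 mm on the bar, 72 mm above the bench: 54 mm long (along the bar's x), 14 mm wide (along its y), 16 mm high, on a stem at each end, open air beneath down to the bar's top at 30 mm. x is the bar's x
- bar_end (a point): the guard bar's red tip end, on its centre line, 260 mm from its origin and 16 mm above its underside
- desk: grey dimmer desk fixed on the bench, 200 (x) x 180 (y) x 60 mm high, flat top. Origin at the centre of its underside. Two slots run along its x: the fader slot at y = +40 mm (white tick marks beside it), the power switch slot at y = -50 mm (black patch at the off end, green patch at the on end)
- fader (a joint): position of the black dimmer fader cap in m: 0 = fully down (the cap is at desk x = -50 mm, the end nearest the robot), 0.10 = fully up (desk x = +50 mm). It moves along the desk's +x, takes about 1.5 N, and stays where it is left
- fader_top (a point): centre of the top face of the fader cap (20 mm along the slot, 26 mm across it, 32 mm high; top 92.5 mm above the bench; a white line across the middle of the top)
- power (a joint): position of the red power slide switch in m: 0 = off (the end nearest the robot, desk x = -16 mm), 0.032 = on (far end, desk x = +16 mm). It moves along the desk's +x, takes about 2.5 N, stays where it is left, with no snap
- power_top (a point): centre of the top face of the red power switch cap (20 mm along the slot, 26 mm across it, 32 mm high; top 92.5 mm above the bench)
- cue: small green cue pointer 16 x 10 x 4 mm fixed on top of the desk, beside the fader slot on the side away from the power switch. Its origin has the desk x at which the fader cap's white line must stand; its x is the desk's x
- lamp_red: squat stage lamp, 0.45 kg: black round can 72 mm in diameter, 40 mm high, red band and lens top, on felt glides that slide easily. Origin: centre of its underside. Its red bracket bar over the top is the grip: 54 mm long (along x), 14 mm wide (along y), 64 to 80 mm above the bench, central, a stem at each end, open beneath. May be absent
- ring_red: red ring mark painted in the bay, 106 mm outside and 94 mm inside diameter, with a red dot at its centre; the place of the red lamp. Origin at its centre. Which colour has which of the four places varies
- lamp_yellow: squat stage lamp, 0.45 kg: black round can 72 mm in diameter, 40 mm high, yellow band and lens top, on felt glides that slide easily. Origin: centre of its underside. Its yellow bracket bar over the top is the grip: 54 mm long (along x), 14 mm wide (along y), 64 to 80 mm above the bench, central, a stem at each end, open beneath. May be absent
- ring_yellow: yellow ring mark painted in the bay, 106 mm outside and 94 mm inside diameter, with a yellow dot at its centre; the place of the yellow lamp. Origin at its centre. Which colour has which of the four places varies
- lamp_blue: squat stage lamp, 0.45 kg: black round can 72 mm in diameter, 40 mm high, blue band and lens top, on felt glides that slide easily. Origin: centre of its underside. Its blue bracket bar over the top is the grip: 54 mm long (along x), 14 mm wide (along y), 64 to 80 mm above the bench, central, a stem at each end, open beneath. May be absent
- ring_blue: blue ring mark painted in the bay, 106 mm outside and 94 mm inside diameter, with a blue dot at its centre; the place of the blue lamp. Origin at its centre. Which colour has which of the four places varies
- lamp_white: squat stage lamp, 0.45 kg: black round can 72 mm in diameter, 40 mm high, white band and lens top, on felt glides that slide easily. Origin: centre of its underside. Its white bracket bar over the top is the grip: 54 mm long (along x), 14 mm wide (along y), 64 to 80 mm above the bench, central, a stem at each end, open beneath. May be absent
- ring_white: white ring mark painted in the bay, 106 mm outside and 94 mm inside diameter, with a white dot at its centre; the place of the white lamp. Origin at its centre. Which colour has which of the four places varies
- tape: bystander: roll of blue tape lying flat, 90 mm across, 24 mm high; origin at the centre of its underside
- cup: bystander: paper cup, 72 mm across, 85 mm high; origin at the centre of its underside
- driver: bystander: screwdriver 170 mm long, lying along its x
- spray: bystander: upright bottle 60 mm across, 170 mm high
- plug1: bystander: metal cable plug, 50 x 18 x 18 mm, lying
- plug2: bystander: metal cable plug, 50 x 18 x 18 mm, lying
Not all that is in view belongs to the job. Leave any pink or turquoise look-alike of the lamp_white alone.

How it is judged:
By the outcome, as a careful person would: the job done as asked, in the order asked, and still so for the second after the job is handed in, with the robot touching nothing.
Of lamp_red, lamp_yellow, lamp_blue, lamp_white only 2 to 4 are there at a start; the rules pass over those that are not, and their reading is None.
At some moment in a run one of lamp_red, lamp_yellow, lamp_blue, lamp_white may be knocked a few centimetres aside while the robot is not near it.
Once in a run the grip may slacken for a moment while it holds something.
It also fails if it takes over 210 s, if anything falls off the work surface, if the arm or the gripper's body presses on something with over 40 N, if the wrist force passes 120 N, or if a joint passes its speed limit or range.

## Working session

There is one attempt and no reset: what is moved stays moved. The work goes in short steps, Python scripts to look and compute and a shell command to move; the robot and the scene stay as the last step left them, time stands still between calls to the robot, and variables do not carry over. Pictures are saved under pics/ and viewed, about 12 in all and at most 16, crops included, and the job is handed in when it is done.

```bash
ls; mkdir -p pics; python3 - <<'E'
from plant import env
import cv2,numpy as np
o=env.get_obs();print({k:np.round(v,3).tolist() for k,v in o.items()},env.grasp_offset)
for n in("top","scene"):
    im=env.camera(n);cv2.imwrite(f"pics/{n}0.png",im[...,::-1]);p=env.camera_params(n);print(n,np.round(p["mtx"],1).tolist(),np.round(p["pose"],3).tolist(),[k for k in p])
E
```

```text
pics
{'time_s': 0.0, 'qpos': [1.167, 0.309, 1.635, -0.0, 1.2, -0.07], 'qvel': [-0.002, -0.0, -0.001, -0.0, 0.001, 0.001], 'joint_efforts': [-0.001, -41.525, -27.666, -0.0, 0.01, 0.0], 'tcp_pos': [0.204, 0.59, 0.23], 'eef_rot': [3.079, 1.569, -1.967], 'ft_force': [-0.804, 0.08, 0.019], 'torque': [-0.022, 0.023, 0.019], 'width': 1.002} 0.0187
top [[383.4, 0.0, 324.1], [0.0, 383.4, 194.6], [0.0, 0.0, 1.0]] [[0.026, 0.99, -0.138, 0.375], [-1.0, 0.027, 0.001, 0.037], [0.005, 0.138, 0.99, 1.215], [0.0, 0.0, 0.0, 1.0]] ['mtx', 'pose']
scene [[426.8, 0.0, 323.9], [0.0, 426.8, 197.4], [0.0, 0.0, 1.0]] [[-0.855, -0.357, 0.375, 1.065], [0.518, -0.579, 0.629, 0.929], [-0.007, 0.733, 0.68, 1.033], [0.0, 0.0, 0.0, 1.0]] ['mtx', 'pose']
```

View pics/top0.png

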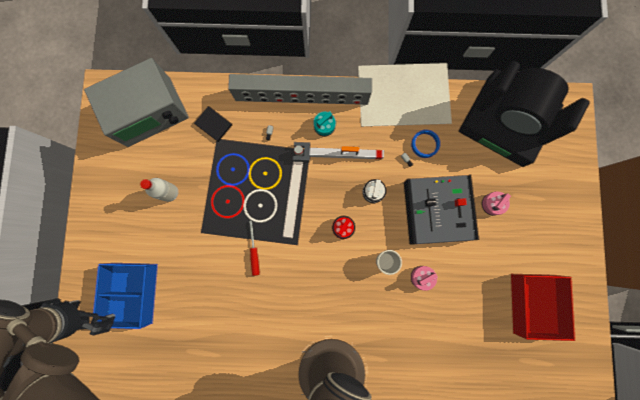

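View pics/scene0.png

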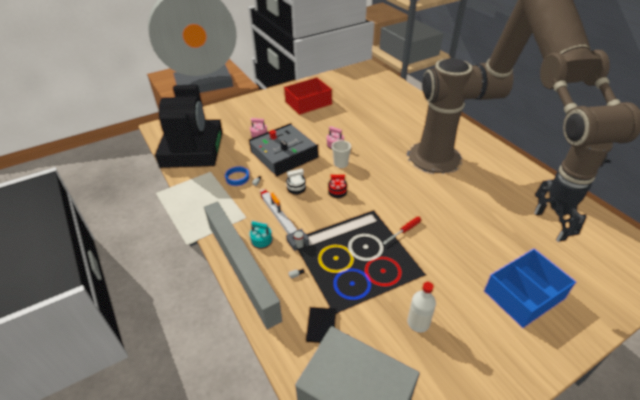

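The top view shows the desk at (442,210), the fader cap near (432,203) and the red switch at (460,202). The bay is at (255,190), with the post at (300,150), and the bar's orange grip is at (350,150).

Lamp candidates:
- Red lamp at (344,227).
- White lamp at (374,190).
- Pink look-alikes at (497,203) and (424,278), and a turquoise one at (324,123). I'm leaving all three alone.

There are no yellow or blue lamps. I'll check this in close crops.

```bash
cat > h.py <<'E'
from plant import env
import cv2,numpy as np
def grab(n):
    p=env.camera_params(n);return env.camera(n),p
def ray(p,uv):
    K=p["mtx"];T=p["pose"];d=np.array([(uv[0]-K[0,2])/K[0,0],-(uv[1]-K[1,2])/K[1,1],-1.]);return T[:3,3],T[:3,:3]@d
def onz(p,uv,z):
    o,d=ray(p,uv);return (o+d*(z-o[2])/d[2])[:2]
def proj(p,X):
    T=p["pose"];c=T[:3,:3].T@(np.array(X)-T[:3,3]);K=p["mtx"];return np.array([K[0,0]*c[0]/-c[2]+K[0,2],K[1,1]*c[1]/c[2]+K[1,2]])
def blobs(im,lo,hi,box=None,mina=5):
    h=cv2.cvtColor(im,cv2.COLOR_RGB2HSV)
    m=cv2.inRange(h,np.array(lo),np.array(hi)) if lo[0]<=hi[0] else cv2.inRange(h,np.array((0,)+tuple(lo[1:])),np.array(hi))|cv2.inRange(h,np.array(lo),np.array((180,)+tuple(hi[1:])))
    if box: 
        k=np.zeros_like(m);k[box[1]:box[3],box[0]:box[2]]=1;m=m*k
    n,l,s,c=cv2.connectedComponentsWithStats(m)
    return [(c[i].round(2).tolist(),s[i].tolist()) for i in range(1,n) if s[i,4]>=mina],m
E
python3 - <<'E'
from h import *
im=cv2.imread("pics/top0.png")
a=cv2.resize(im[130:290,190:350],None,fx=3.7,fy=3.7,interpolation=cv2.INTER_CUBIC);cv2.imwrite("pics/c1.png",a)
a=cv2.resize(im[130:290,310:520],None,fx=3.7,fy=3.7,interpolation=cv2.INTER_CUBIC);cv2.imwrite("pics/c2.png",a)
E
```

```text
(no output)
```

View pics/c1.png

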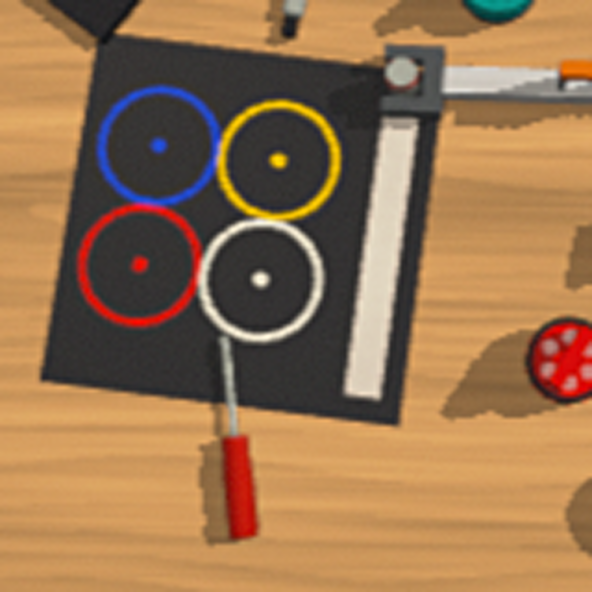

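View pics/c2.png

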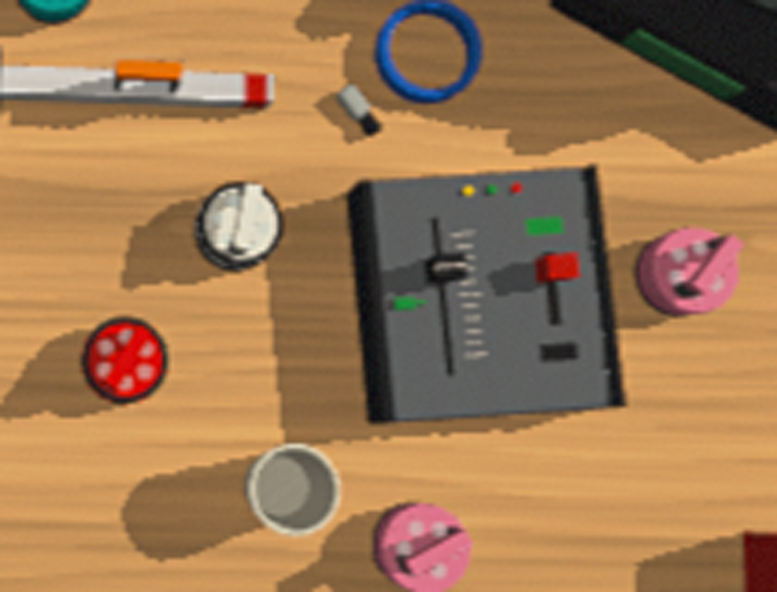

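The crops confirm it: red lamp at (344,227), white lamp at (375,190). The pink ones, at right and below, are look-alikes. The screwdriver's tip ends just at the lower edge of the white ring, near full-image (250,222), so I'll route above it. Now coarse positions.

```bash
python3 - <<'E'
from h import *
im=cv2.imread("pics/top0.png")[...,::-1].copy();p=env.camera_params("top")
C=lambda u,v:(u/3.7+310-.4,v/3.7+130-.4)
D=lambda u,v:(u/3.7+190-.4,v/3.7+130-.4)
for n,uv,z in [("deskTL",C(372,183),.06),("deskTR",C(583,170),.06),("deskBR",C(608,402),.06),("deskBL",C(393,418),.06),("fader",C(446,264),.0925),("power",C(559,265),.0925),("cue",C(408,303),.064),("slotT",C(435,219),.06),("slotB",C(450,374),.06),("black",C(559,352),.06),("green",C(545,226),.06),
 ("white",C(240,225),.05),("wb1",C(252,190),.08),("wb2",C(234,250),.08),("red",C(124,360),.05),
 ("cup",C(293,490),.085),("grip",C(148,70),.08),("tip",C(257,90),.03),
 ("post",D(401,72),.05),("ringR",D(140,265),0),("ringW",D(261,280),0),("ringY",D(279,161),0),("ringB",D(159,146),0),("strT",D(398,118),0),("strB",D(362,398),0),("drv",D(222,337),.003)]:
    print(n,onz(p,uv,z).round(4))
o=env.get_obs()
from scipy.spatial.transform import Rotation as R
print(R.from_euler("xyz",o["eef_rot"]).as_matrix().round(3).tolist())
w=env.camera_params("wrist");print(w["mtx"].round(1).tolist(),w["pose"].round(3).tolist())
E
```

```text
deskTL [ 0.5905 -0.2259]
deskTR [ 0.6062 -0.4011]
deskBR [ 0.4153 -0.4166]
deskBL [ 0.3978 -0.2421]
fader [ 0.5204 -0.2773]
power [ 0.522  -0.3677]
cue [ 0.4912 -0.2539]
slotT [ 0.5617 -0.2778]
slotB [ 0.4346 -0.2887]
black [ 0.4548 -0.3778]
green [ 0.5584 -0.3685]
white [ 0.5539 -0.1183]
wb1 [ 0.5783 -0.1238]
wb2 [ 0.5288 -0.1096]
red [ 0.4394 -0.0241]
cup [ 0.3391 -0.157 ]
grip [ 0.6761 -0.0375]
tip [ 0.6744 -0.1345]
post [0.6779 0.1215]
ringR [0.514  0.3438]
ringW [0.5038 0.2389]
ringY [0.6084 0.2284]
ringB [0.6189 0.3336]
strT [0.6495 0.1262]
strB [0.4052 0.1481]
drv [0.4537 0.2693]
[[-0.001, -0.945, 0.328], [-0.002, 0.328, 0.945], [-1.0, 0.0, -0.002]]
[[332.1, 0.0, 318.2], [0.0, 332.1, 195.9], [0.0, 0.0, 1.0]] [[0.328, -0.904, -0.274, 0.135], [0.945, 0.313, 0.098, 0.614], [-0.002, -0.291, 0.957, 0.373], [0.0, 0.0, 0.0, 1.0]]
```

```bash
cat >> h.py <<'E'
from scipy.spatial.transform import Rotation as Ro
def togo(x,y,z,yawdeg):
    "shift and turn (tool axes) to TCP x,y,z, tool down, tool z-axis (jaw axis) at yawdeg in the world"
    o=env.get_obs();R=Ro.from_euler("xyz",o["eef_rot"])
    s,c=np.sin(np.radians(yawdeg)),np.cos(np.radians(yawdeg))
    G=Ro.from_matrix(np.array([[0,-s,c],[0,c,s],[-1,0,0.]]))
    print("togo",R.inv().apply(np.array([x,y,z])-o["tcp_pos"]).round(4).tolist(),(R.inv()*G).as_rotvec().round(4).tolist(),"at",o["tcp_pos"].round(4),"F",o["ft_force"].round(1),"w",round(float(o["width"]),3),"t",round(o["time_s"],2))
E
python3 -c "
from h import *
togo(.48,-.315,.24,4.8)"
```

```text
togo [-0.0083, -0.5568, -0.7646] [1.1532, -0.0019, 0.0011] at [0.2045 0.5898 0.2302] F [-0.4 -0.6  0.3] w 0.999 t 0.1
```

```bash
python3 -m crank '[[[-0.01,-0.557,-0.765,1.153,0,0,0],[-0.01,-0.557,-0.765,1.153,0,0,0],[-0.01,-0.557,-0.765,1.153,0,0,0],[-0.01,-0.557,-0.765,1.153,0,0,0],[-0.01,-0.557,-0.765,1.153,0,0,0],[-0.01,-0.557,-0.765,1.153,0,0,0],[-0.01,-0.557,-0.765,1.153,0,0,0],[-0.01,-0.557,-0.765,1.153,0,0,0],[-0.01,-0.557,-0.765,1.153,0,0,0],[-0.01,-0.557,-0.765,1.153,0,0,0],[-0.01,-0.557,-0.765,1.153,0,0,0],[-0.01,-0.557,-0.765,1.153,0,0,0]]]'; python3 -c "
from h import *
togo(.48,-.315,.24,4.8)"
```

```text
time_s: 1.3
tcp_pos: [0.3795, 0.0146, 0.2377]
eef_rot: [0.123, 1.57, 0.206]
ft_force: [1.0, 0.6, 0.2]
width: 1.001
togo [-0.0023, -0.3368, 0.0726] [0.0001, 0.0009, -0.0001] at [0.3795 0.0146 0.2377] F [1.  0.6 0.2] w 1.001 t 1.3
```

```bash
python3 -m crank '[[[0,-0.337,0.073,0,0,0,0],[0,-0.337,0.073,0,0,0,0],[0,-0.337,0.073,0,0,0,0],[0,-0.337,0.073,0,0,0,0],[0,-0.337,0.073,0,0,0,0],[0,-0.337,0.073,0,0,0,0],[0,-0.337,0.073,0,0,0,0],[0,-0.337,0.073,0,0,0,0],[0,-0.337,0.073,0,0,0,0]]]'; python3 - <<'E'
from h import *
im,p=grab("wrist");cv2.imwrite("pics/w1.png",im[...,::-1]);togo(.48,-.315,.24,4.8)
np.save("w1.npy",p["pose"])
E
```

```text
time_s: 2.2
tcp_pos: [0.48, -0.3135, 0.2365]
eef_rot: [2.244, 1.568, 2.326]
ft_force: [-0.2, -0.5, -0.5]
width: 1.002
togo [-0.0034, -0.0025, 0.0] [-0.0004, -0.0017, -0.0021] at [ 0.4798 -0.3125  0.2366] F [-0.2  0.4 -0.1] w 0.996 t 2.25
```

View pics/w1.png

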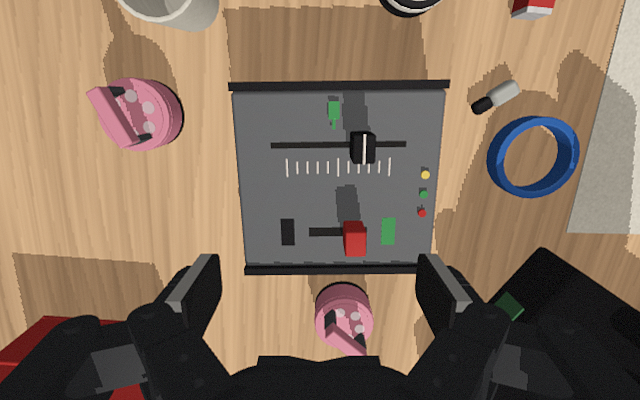

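The wrist view shows the fader cap with its white line at (364,148), the red switch at (355,238) and the green cue pointer at (334,108). The slot runs from (271,145) to (406,144), and the tick marks are below it.

```bash
python3 - <<'E'
from h import *
im=cv2.imread("pics/w1.png")[...,::-1].copy();p=env.camera_params("wrist");p["pose"]=np.load("w1.npy")
cue=[b for b in blobs(im,(45,80,60),(85,255,255),(310,85,350,135),20)[0]];print("cue",cue)
print("grn",blobs(im,(45,80,60),(85,255,255),(375,210,400,250),20)[0])
print("red",blobs(im,(170,120,120),(8,255,255),(335,210,375,262),20)[0])
print("wline",blobs(im,(0,0,150),(180,70,255),(352,125,376,160),5)[0])
print("blk",blobs(im,(0,0,0),(180,255,45),(270,210,305,255),20)[0])
L=onz(p,(271,145.5),.06);Rr=onz(p,(406,144),.06);print("slot",L,Rr,np.degrees(np.arctan2(*(Rr-L)[::-1])),np.linalg.norm(Rr-L))
for n,uv,z in [("dTL",(232,91),.06),("dTR",(445,90),.06),("dBR",(435,263),.06),("dBL",(245,266),.06),("line",(364.5,148),.0925)]:print(n,onz(p,uv,z).round(4))
print("cue",onz(p,cue[0][0],.064),"cuetip",onz(p,(334,124),.064))
g=cv2.resize(im[70:265,225:450],None,fx=3,fy=3,interpolation=cv2.INTER_CUBIC);cv2.imwrite("pics/w1c.png",g[...,::-1])
E
```

```text
cue [([333.49, 111.69], [328, 101, 12, 28, 251])]
grn [([387.75, 230.91], [381, 218, 15, 27, 367])]
red [([355.39, 243.93], [345, 232, 21, 25, 496])]
wline [([364.01, 146.66], [363, 134, 3, 26, 77])]
blk [([287.13, 231.38], [281, 219, 13, 26, 321])]
slot [ 0.43235396 -0.28961288] [ 0.56130963 -0.27756591] 5.33705345140711 0.1295171611680037
dTL [ 0.3947 -0.2426]
dTR [ 0.5891 -0.2258]
dBR [ 0.6123 -0.4007]
dBL [ 0.4098 -0.4211]
line [ 0.5172 -0.2801]
cue [ 0.48898228 -0.2531679 ] cuetip [ 0.49051225 -0.26419707]
```

View pics/w1c.png

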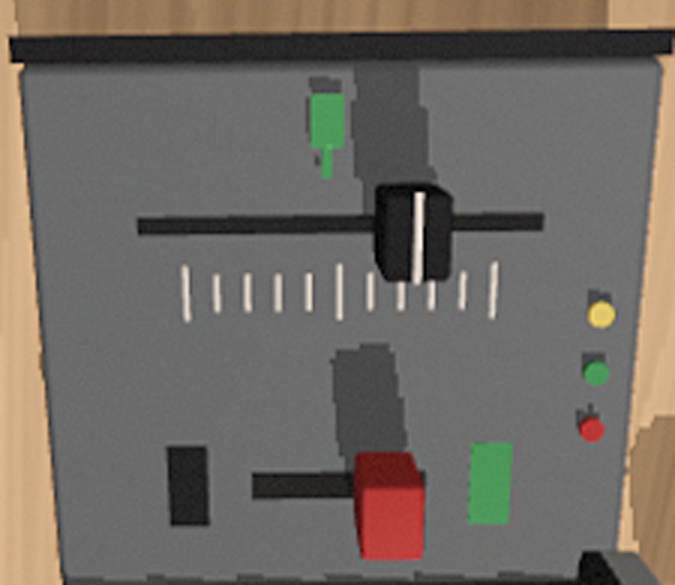

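```bash
python3 - <<'E'
from h import *
p=env.camera_params("wrist");p["pose"]=np.load("w1.npy")
C=lambda u,v:(225+u/3-.33,70+v/3-.33)
t0=onz(p,C(186,293),.06);t5=onz(p,C(339,291),.06);t10=onz(p,C(494,291),.06)
d=t10-t0;print(t0,t5,t10,np.linalg.norm(d),np.degrees(np.arctan2(d[1],d[0])))
for th in (4.9,):
    u=np.array([np.cos(np.radians(th)),np.sin(np.radians(th))]);v=np.array([-u[1],u[0]])
    m=(t0+t10+t5)/3
    for n,uv,z in [("line",C(419,238),.0925),("power",C(391,523),.0925),("cue",(333.6,111),.064),("cuetip",C(327,165),.064),("slotL",C(138,226),.06),("slotR",C(543,222),.06),("pwrslotL",C(253,485),.06),("cor1",C(21,70),.06),("cor2",C(662,66),.06)]:
        q=onz(p,uv,z);print(n,q.round(4),"rel tick5 x",((q-m)@u).round(4),"y",((q-m)@v).round(4))
E
```

```text
[ 0.44851643 -0.30970807] [ 0.49820662 -0.30495155] [ 0.54856592 -0.30080632] 0.10044472040415431 5.0844146058888935
line [ 0.5172 -0.281 ] rel tick5 x 0.0208 y 0.0225
power [ 0.5194 -0.3709] rel tick5 x 0.0153 y -0.0673
cue [ 0.489  -0.2525] rel tick5 x -0.0049 y 0.0532
cuetip [ 0.4903 -0.2648] rel tick5 x -0.0047 y 0.0409
slotL [ 0.432  -0.2892] rel tick5 x -0.0648 y 0.0216
slotR [ 0.5609 -0.2773] rel tick5 x 0.0647 y 0.0224
pwrslotL [ 0.4753 -0.3754] rel tick5 x -0.029 y -0.068
cor1 [ 0.3944 -0.2444] rel tick5 x -0.0985 y 0.0694
cor2 [ 0.5897 -0.2272] rel tick5 x 0.0976 y 0.0699
```

```bash
python3 -c "
from h import *
togo(.517,-.2815,.068,5)"
```

```text
togo [0.1686, 0.0274, 0.04] [-0.0039, -0.0017, -0.0021] at [ 0.4798 -0.3125  0.2366] F [-0.2  0.4 -0.1] w 0.996 t 2.25
```

```bash
python3 -m crank '[[[0.09,0.026,0.04,-0.004,0,0,0],[0.09,0.026,0.04,-0.004,0,0,0],[0.168,0.026,0.04,-0.004,0,0,0],[0.168,0.026,0.04,-0.004,0,0,0],[0.168,0.026,0.04,-0.004,0,0,0],[0.168,0.026,0.04,-0.004,0,0,0]]]' 20; python3 -c "
from h import *
togo(.517,-.2815,.068,5)"
```

```text
time_s: 2.85
tcp_pos: [0.518, -0.2826, 0.07]
eef_rot: [2.378, 1.57, 2.467]
ft_force: [0.4, -1.0, -0.5]
width: 0.997
togo [0.002, 0.0012, -0.0009] [0.0021, -0.0007, -0.0007] at [ 0.518  -0.2826  0.07  ] F [ 0.4 -1.  -0.5] w 0.997 t 2.85
```

```bash
python3 -m crank '[[[0.001,0,0,0,0,0,255],[0.001,0,0,0,0,0,255],[0.001,0,0,0,0,0,255],[0.001,0,0,0,0,0,255],[0.001,0,0,0,0,0,255],[0.001,0,0,0,0,0,255],[0.001,0,0,0,0,0,255],[0.001,0,0,0,0,0,255]]]' 20; python3 -c "
from h import *
togo(.4467,-.2876,.068,5)"
```

```text
time_s: 3.65
tcp_pos: [0.5186, -0.2843, 0.0697]
eef_rot: [-0.955, 1.57, -0.867]
ft_force: [-1.2, 1.0, 4.8]
width: 0.227
togo [0.0016, 0.0031, -0.0719] [0.0009, 0.0006, 0.0008] at [ 0.5186 -0.2843  0.0697] F [-1.2  1.   4.8] w 0.227 t 3.65
```

```bash
python3 -m crank '[[[0,0,-0.01,0,0,0,255],[0,0,-0.02,0,0,0,255],[0,0,-0.03,0,0,0,255],[0,0,-0.04,0,0,0,255],[0,0,-0.05,0,0,0,255],[0,0,-0.06,0,0,0,255],[0,0,-0.068,0,0,0,255],[0,0,-0.073,0,0,0,255],[0,0,-0.0735,0,0,0,255],[0,0,-0.0735,0,0,0,255]]]'; python3 -c "
from h import *
togo(.4467,-.2876,.068,5)"
```

```text
time_s: 4.65
tcp_pos: [0.4465, -0.2912, 0.0697]
eef_rot: [-0.501, 1.566, -0.414]
ft_force: [4.4, 0.0, 3.8]
width: 0.233
togo [0.0016, 0.0035, 0.0005] [-0.0001, 0.0042, 0.0023] at [ 0.4465 -0.2912  0.0697] F [4.4 0.  3.8] w 0.233 t 4.65
```

```bash
python3 -m crank '[[[0,0,0.0005,0,0,0,90],[0,0,0.0005,0,0,0,90],[0,0,0.0005,0,0,0,90],[-0.04,0,0.0005,0,0,0,60],[-0.05,0,0.0005,0,0,0,60],[-0.05,-0.04,0.04,0,0,0,60],[-0.05,-0.0855,0.067,0,0,0,60],[-0.05,-0.0855,0.067,0,0,0,60],[-0.05,-0.0855,0.067,0,0,0,60]]]'; python3 - <<'E'
from h import *
im,p=grab("wrist");cv2.imwrite("pics/w2.png",im[...,::-1]);np.save("w2.npy",p["pose"]);togo(.5202,-.3715,.068,5)
E
```

```text
time_s: 5.55
tcp_pos: [0.5196, -0.3708, 0.1179]
eef_rot: [2.973, 1.57, 3.06]
ft_force: [-1.1, 0.0, 0.0]
width: 0.76
togo [0.0495, -0.0025, 0.0017] [0.0001, -0.002, -0.002] at [ 0.5184 -0.3692  0.1175] F [-0.8  0.  -0.1] w 0.763 t 5.6
```

View pics/w2.png

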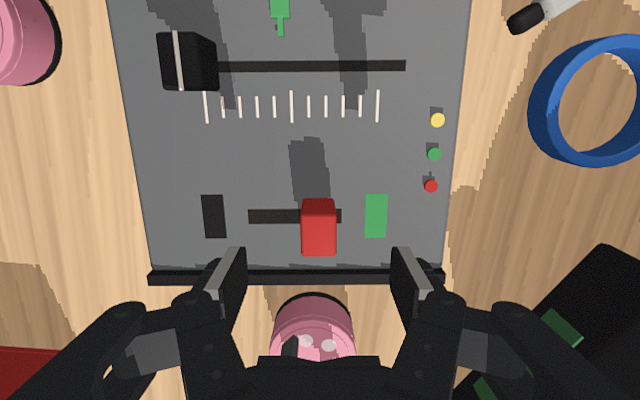

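The fader is now near the low end, with its line at (178,60). The switch is centred between the jaws at (319,228). I'll verify the fader reading numerically.

```bash
python3 - <<'E'
from h import *
p=env.camera_params("wrist");p["pose"]=np.load("w2.npy")
u=np.array([.9963,.0867])
t0=onz(p,(206,107),.06);t10=onz(p,(377,106),.06)
print(np.linalg.norm(t10-t0))
for n,uv in [("fader",(178.5,61)),("power",(319,240))]:print(n,(onz(p,uv,.0925)-(t0+t10)/2)@u, onz(p,uv,.0925))
E
```

```text
0.09976911798049855
fader -0.05016410926217338 [ 0.44643864 -0.28764829]
power 0.01603620683315534 [ 0.5203412  -0.37333231]
```

```bash
python3 -m crank '[[[0.025,-0.002,0.002,0,0,0,60],[0.05,-0.002,0.002,0,0,0,60],[0.05,-0.002,0.002,0,0,0,60],[0.05,-0.002,0.002,0,0,0,255],[0.05,-0.002,0.002,0,0,0,255],[0.05,-0.002,0.002,0,0,0,255],[0.05,-0.002,0.002,0,0,0,255],[0.05,-0.002,0.002,0,0,0,255],[0.05,-0.002,0.002,0,0,0,255]]]'; python3 -c "
from h import *
togo(.4884,-.3743,.068,5)"
```

```text
time_s: 6.5
tcp_pos: [0.5206, -0.372, 0.0706]
eef_rot: [-2.73, 1.569, -2.641]
ft_force: [-4.4, 0.3, 5.6]
width: 0.23
togo [0.0026, 0.0006, -0.0323] [0.0016, -0.0017, 0.0007] at [ 0.5206 -0.372   0.0706] F [-4.4  0.3  5.6] w 0.23 t 6.5
```

Fader is down (−50.2 mm). Switch off now: 32 mm plus a little.

```bash
python3 -m crank '[[[0,0,-0.008,0,0,0,255],[0,0,-0.016,0,0,0,255],[0,0,-0.024,0,0,0,255],[0,0,-0.031,0,0,0,255],[0,0,-0.0335,0,0,0,255],[0,0,-0.0335,0,0,0,255],[0,0,-0.0335,0,0,0,255]]]'; python3 -c "
from h import *
togo(.4884,-.3743,.068,5)"
```

```text
time_s: 7.2
tcp_pos: [0.4887, -0.3751, 0.0706]
eef_rot: [-0.721, 1.568, -0.633]
ft_force: [0.0, 2.2, 6.1]
width: 0.234
togo [0.0026, 0.0008, -0.0002] [0.0006, 0.0021, 0.0018] at [ 0.4887 -0.3751  0.0706] F [0.  2.2 6.1] w 0.234 t 7.2
```

```bash
python3 -m crank '[[[0,0,-0.0015,0,0,0,255],[0,0,-0.002,0,0,0,255],[0,0,-0.002,0,0,0,255],[0,0,-0.0005,0,0,0,90],[0,0,-0.0005,0,0,0,90],[0,0,-0.0005,0,0,0,90],[-0.05,0,-0.0005,0,0,0,60],[-0.06,0.02,0,0,0,0,60],[-0.06,0.02,0,0,0,0,60]]]'; python3 - <<'E'
from h import *
im,p=grab("wrist");cv2.imwrite("pics/w3.png",im[...,::-1])
print(blobs(im,(170,120,90),(8,255,255),(180,150,450,300),60)[0])
for i,n in (("blk",(0,0,0)),):pass
t=blobs(im,(0,0,150),(180,60,255),(200,60,480,170),20)[0];print([b[0] for b in t])
np.save("w3.npy",p["pose"])
E
```

```text
time_s: 8.1
tcp_pos: [0.4869, -0.3542, 0.1306]
eef_rot: [-0.717, 1.568, -0.628]
ft_force: [-0.4, 0.1, -0.1]
width: 0.763
[([317.78, 247.87], [302, 220, 33, 56, 1772])]
[[251.54, 102.27], [342.15, 136.35], [420.95, 136.28], [358.0, 137.0], [373.71, 137.37], [389.45, 136.54], [405.2, 136.45], [263.6, 139.66], [279.23, 137.94], [295.02, 137.34], [310.82, 136.95], [326.54, 137.26]]
```

```bash
python3 - <<'E'
from h import *
p=env.camera_params("wrist");p["pose"]=np.load("w3.npy");u=np.array([.9963,.0867])
t0=onz(p,(263.6,137.5),.06);t10=onz(p,(420.95,136.4),.06);m=(t0+t10)/2
im=cv2.imread("pics/w3.png");h=cv2.cvtColor(im,cv2.COLOR_BGR2HSV)
for r in (255,262,268):
    c=np.where((h[r,280:360,1]>120)&(h[r,280:360,2]>90))[0]+280;print(r,c.min(),c.max())
    print((onz(p,((c.min()+c.max())/2,r),.0925)-m)@u)
print("fader",(onz(p,(251.5,102),.0925)-m)@u)
# post/bench: plan to move to view lamps
togo(.44,-.10,.25,5)
E
```

```text
255 302 334
-0.015415236539973905
262 302 333
-0.015710696951856156
268 302 333
-0.015706111820387544
fader -0.05034173236909775
togo [-0.1212, 0.2573, -0.0233] [0.0016, 0.0001, 0.0007] at [ 0.4861 -0.3543  0.129 ] F [-0.8  0.1 -0.5] w 0.762 t 8.15
```

Fader −50.3 mm, switch −15.7 mm (off). Now look at the lamps from above.

```bash
python3 -m crank '[[[-0.05,0,0,0,0,0,0],[-0.1,0.03,0,0,0,0,0],[-0.121,0.237,0.02,0,0,0,0],[-0.121,0.237,0.02,0,0,0,0],[-0.121,0.237,0.02,0,0,0,0],[-0.121,0.237,0.02,0,0,0,0],[-0.121,0.237,0.02,0,0,0,0],[-0.121,0.237,0.02,0,0,0,0]]]'; python3 - <<'E'
from h import *
im,p=grab("wrist");cv2.imwrite("pics/w4.png",im[...,::-1]);np.save("w4.npy",p["pose"]);togo(.44,-.024,.053,5)
E
```

```text
time_s: 8.95
tcp_pos: [0.4848, -0.1153, 0.2485]
eef_rot: [3.019, 1.569, 3.111]
ft_force: [-0.3, 0.6, -0.1]
width: 0.995
togo [0.1955, 0.0965, -0.0361] [0.0027, -0.0018, 0.0006] at [ 0.485  -0.1167  0.2485] F [-0.4 -0.4  0.6] w 0.997 t 9.0
```

View pics/w4.png

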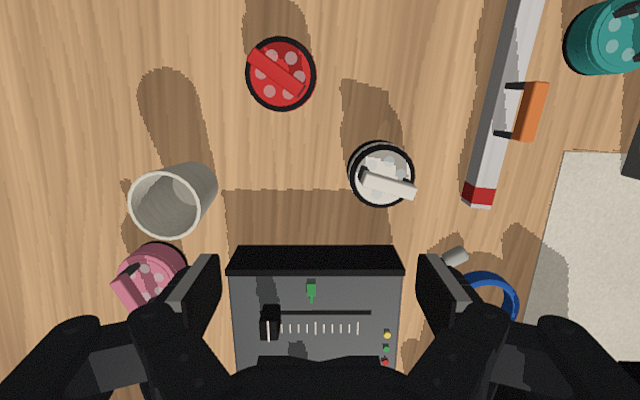

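Red bracket runs from (250,55) to (302,92) and white bracket from (361,176) to (414,191). The cup is at (165,205) and the pink one at (150,275). The bar's orange grip is at (530,110).

```bash
python3 - <<'E'
from h import *
p=env.camera_params("wrist");p["pose"]=np.load("w4.npy")
for n,a,b in [("red",(250,55),(302,92)),("white",(361,176),(414,191)),("bargrip",(546,83),(530,140))]:
    A,B=onz(p,a,.08),onz(p,b,.08);d=B-A;print(n,((A+B)/2).round(4),np.linalg.norm(d).round(4),np.degrees(np.arctan2(d[1],d[0])).round(1))
im=cv2.imread("pics/w4.png")
cv2.imwrite("pics/w4c.png",cv2.resize(im[20:220,230:440],None,fx=3,fy=3,interpolation=cv2.INTER_CUBIC))
E
```

```text
red [ 0.4396 -0.0273] 0.0542 -29.2
white [ 0.5524 -0.1173] 0.0543 -10.8
bargrip [ 0.678  -0.0385] 0.0505 -90.3
```

View pics/w4c.png

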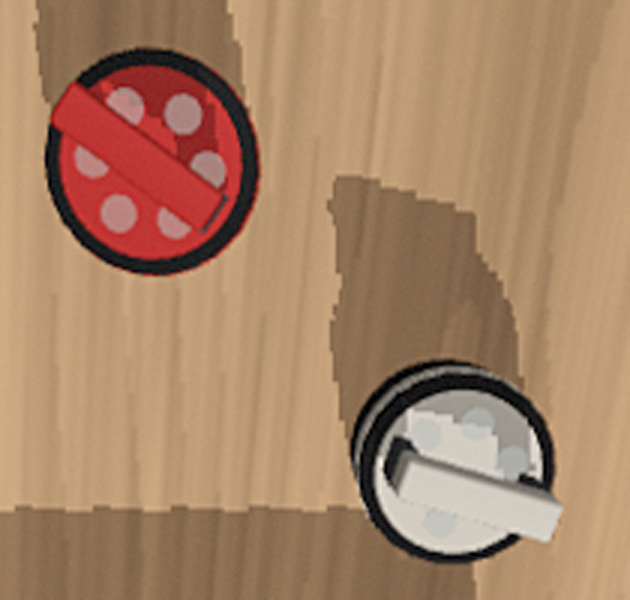

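```bash
python3 -c "
from h import *
togo(.4396,-.0273,.055,60.5)"
```

```text
togo [0.1935, 0.0932, -0.0368] [-0.9659, -0.002, -0.0003] at [ 0.485  -0.1167  0.2485] F [-0.4 -0.4  0.6] w 0.997 t 9.0
```

```bash
python3 -m crank '[[[0.08,0.093,-0.037,-0.966,0,0,0],[0.08,0.093,-0.037,-0.966,0,0,0],[0.08,0.093,-0.037,-0.966,0,0,0],[0.08,0.093,-0.037,-0.966,0,0,0],[0.08,0.093,-0.037,-0.966,0,0,0],[0.08,0.093,-0.037,-0.966,0,0,0],[0.08,0.093,-0.037,-0.966,0,0,0],[0.08,0.093,-0.037,-0.966,0,0,0],[0.08,0.093,-0.037,-0.966,0,0,0]]]'; python3 - <<'E'
from h import *
im,p=grab("wrist");cv2.imwrite("pics/w5.png",im[...,::-1]);np.save("w5.npy",p["pose"]);togo(.4396,-.0273,.055,60.5)
print([proj(p,(.4396+s*.027*np.cos(-.515),-.0273+s*.027*np.sin(-.515),.08)).round(0) for s in(-1,0,1)])
E
```

```text
time_s: 9.9
tcp_pos: [0.4403, -0.0286, 0.169]
eef_rot: [2.426, 1.57, -2.807]
ft_force: [0.4, -0.6, 0.2]
width: 1.001
togo [0.1141, 0.0011, 0.0006] [-0.0047, -0.0007, -0.0007] at [ 0.4403 -0.0283  0.1691] F [-1.1 -0.2 -0.4] w 1.0 t 9.95
[array([319., 162.]), array([320., 199.]), array([320., 233.])]
```

View pics/w5.png

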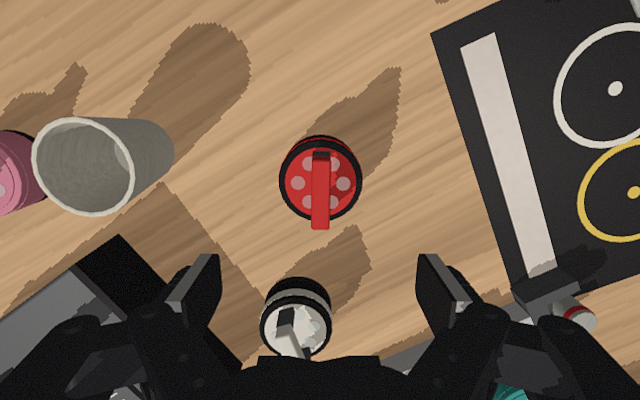

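Aligned: the bracket sits at (320,160–228), as predicted. Descend and grip.

```bash
python3 -m crank '[[[0.05,0,0,0,0,0,0],[0.09,0,0,0,0,0,0],[0.113,0,0,0,0,0,0],[0.113,0,0,0,0,0,0],[0.113,0,0,0,0,0,255],[0.113,0,0,0,0,0,255],[0.113,0,0,0,0,0,255],[0.113,0,0,0,0,0,255],[0.113,0,0,0,0,0,255],[0.113,0,0,0,0,0,255],[0.113,0,0,0,0,0,255]]]' 40; python3 -c "
from h import *
togo(.52,.22,.055,60.5);togo(.514,.3438,.055,60.5)"
```

```text
time_s: 11.05
tcp_pos: [0.4414, -0.0274, 0.0577]
eef_rot: [-1.284, 1.569, -0.23]
ft_force: [0.0, 0.2, 6.5]
width: 0.156
togo [0.0027, 0.0538, 0.254] [-0.0017, 0.0005, 0.0018] at [ 0.4414 -0.0274  0.0577] F [0.  0.2 6.5] w 0.156 t 11.05
togo [0.0026, 0.1202, 0.3586] [-0.0017, 0.0005, 0.0018] at [ 0.4414 -0.0274  0.0577] F [0.  0.2 6.5] w 0.156 t 11.05
```

```bash
python3 -m crank '[[[0,0.004,0.02,0,0,0,255],[0,0.009,0.042,0,0,0,255],[0,0.014,0.065,0,0,0,255],[0,0.019,0.088,0,0,0,255],[0,0.024,0.111,0,0,0,255],[0,0.028,0.134,0,0,0,255],[0,0.033,0.157,0,0,0,255],[0,0.038,0.18,0,0,0,255],[0,0.043,0.203,0,0,0,255],[0,0.048,0.226,0,0,0,255],[0,0.053,0.25,0,0,0,255],[0,0.054,0.254,0,0,0,255]]]'; python3 -c "
from h import *
togo(.514,.3438,.058,60.5)"
```

```text
time_s: 12.25
tcp_pos: [0.5211, 0.2224, 0.0577]
eef_rot: [-0.797, 1.566, 0.26]
ft_force: [1.5, -3.8, 8.4]
width: 0.153
togo [-0.0002, 0.0659, 0.1022] [0.0004, 0.003, 0.0031] at [0.5211 0.2224 0.0577] F [ 1.5 -3.8  8.4] w 0.153 t 12.25
```

```bash
python3 -m crank '[[[0,0.013,0.02,0,0,0,255],[0,0.026,0.041,0,0,0,255],[0,0.039,0.061,0,0,0,255],[0,0.052,0.081,0,0,0,255],[0,0.062,0.096,0,0,0,255],[0,0.066,0.102,0,0,0,255],[0,0.066,0.102,0,0,0,255],[0,0.066,0.102,0,0,0,255]]]'; python3 - <<'E'
from h import *
togo(.514,.3438,.058,60.5)
im,p=grab("top");print(blobs(im,(170,120,90),(8,255,255),(185,170,280,240),30)[0])
im,p=grab("wrist");cv2.imwrite("pics/w6.png",im[...,::-1]);np.save("w6.npy",p["pose"])
E
```

```text
time_s: 13.05
tcp_pos: [0.5126, 0.3424, 0.0578]
eef_rot: [-0.173, 1.568, 0.881]
ft_force: [-1.1, 2.6, 4.9]
width: 0.154
togo [-0.0002, -0.0005, 0.0019] [-0.0019, 0.0027, 0.0005] at [0.5126 0.3424 0.0578] F [-1.1  2.6  4.9] w 0.154 t 13.05
[([236.15, 200.15], [223, 185, 22, 34, 158]), ([229.33, 194.81], [224, 191, 11, 10, 52])]
```

```bash
python3 -m crank '[[[0,0,0,0,0,0,170],[0,0,0,0,0,0,130],[0,0,0,0,0,0,130],[-0.03,0,0,0,0,0,130],[-0.07,0,0,0,0,0,60],[-0.11,0,0,0,0,0,0],[-0.11,0,0,0,0,0,0]]]'; python3 -c "
from h import *
togo(.5524,-.1173,.16,79)"
```

```text
time_s: 13.85
tcp_pos: [0.5162, 0.3437, 0.1734]
eef_rot: [-0.55, 1.558, 0.504]
ft_force: [0.5, 0.3, -0.0]
width: 0.971
togo [0.011, -0.2592, -0.383] [-0.3249, 0.0095, 0.0082] at [0.5162 0.3437 0.1734] F [ 0.5  0.3 -0. ] w 0.971 t 13.85
```

```bash
python3 -m crank '[[[0.01,-0.259,-0.383,-0.325,0,0,0],[0.01,-0.259,-0.383,-0.325,0,0,0],[0.01,-0.259,-0.383,-0.325,0,0,0],[0.01,-0.259,-0.383,-0.325,0,0,0],[0.01,-0.259,-0.383,-0.325,0,0,0],[0.01,-0.259,-0.383,-0.325,0,0,0],[0.01,-0.259,-0.383,-0.325,0,0,0],[0.01,-0.259,-0.383,-0.325,0,0,0],[0.01,-0.259,-0.383,-0.325,0,0,0],[0.01,-0.259,-0.383,-0.325,0,0,0],[0.01,-0.259,-0.383,-0.325,0,0,0]]]'; python3 - <<'E'
from h import *
togo(.5524,-.1173,.055,79)
im,p=grab("wrist");np.save("w7.npy",p["pose"]);t,q=grab("top")
print([proj(p,(.5524+s*.027*np.cos(-.19),-.1173+s*.027*np.sin(-.19),.08)).round(0) for s in(-1,0,1)])
a=cv2.resize(t[130:290,190:430],None,fx=2.5,fy=2.5,interpolation=cv2.INTER_CUBIC)
b=im[80:280,200:440]
b=cv2.resize(b,None,fx=.83,fy=.83)
c=np.zeros((400+166,600,3),np.uint8);c[:400]=a;c[400:,:b.shape[1]]=b;cv2.imwrite("pics/m7.png",c[...,::-1]);cv2.imwrite("pics/t7.png",t[...,::-1]);cv2.imwrite("pics/w7.png",im[...,::-1])
E
```

```text
time_s: 14.95
tcp_pos: [0.5473, -0.1219, 0.1558]
eef_rot: [1.729, 1.57, 3.103]
ft_force: [0.1, 0.0, -0.9]
width: 0.997
togo [0.1008, -0.0042, 0.0055] [-0.0041, -0.0002, -0.0012] at [ 0.5473 -0.1219  0.1558] F [ 0.1  0.  -0.9] w 0.997 t 14.95
[array([326., 174.]), array([326., 212.]), array([326., 247.])]
```

View pics/m7.png

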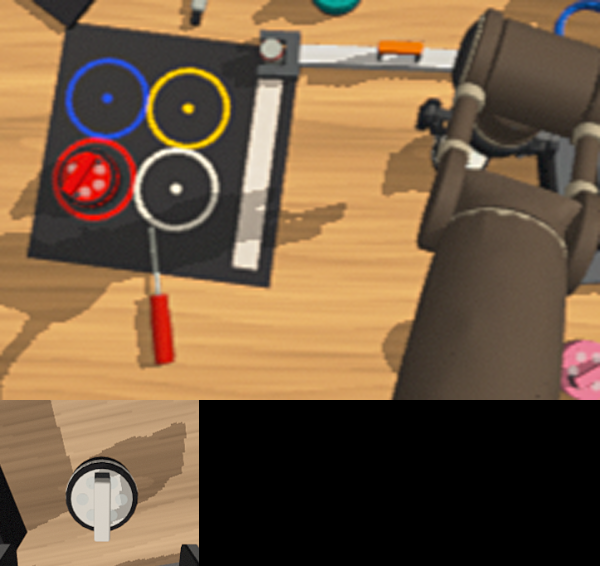

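The red lamp stands in its ring. The white bracket is where predicted, at wrist image (323,210). Descend and grip.

```bash
python3 -m crank '[[[0.04,-0.004,0.005,-0.004,0,0,0],[0.08,-0.004,0.005,-0.004,0,0,0],[0.099,-0.004,0.005,-0.004,0,0,0],[0.099,-0.004,0.005,-0.004,0,0,0],[0.099,-0.004,0.005,-0.004,0,0,255],[0.099,-0.004,0.005,-0.004,0,0,255],[0.099,-0.004,0.005,-0.004,0,0,255],[0.099,-0.004,0.005,-0.004,0,0,255],[0.099,-0.004,0.005,-0.004,0,0,255],[0.099,-0.004,0.005,-0.004,0,0,255],[0.099,-0.004,0.005,-0.004,0,0,255]]]' 40; python3 -c "
from h import *
togo(.5038,.2389,.057,79)"
```

```text
time_s: 16.15
tcp_pos: [0.5539, -0.1158, 0.0589]
eef_rot: [-1.73, 1.568, -0.347]
ft_force: [-0.3, 0.2, 6.1]
width: 0.154
togo [0.0015, 0.1155, 0.3391] [0.004, -0.0004, 0.0024] at [ 0.5539 -0.1158  0.0589] F [-0.3  0.2  6.1] w 0.154 t 16.15
```

```bash
python3 -m crank '[[[0,0.008,0.022,0,0,0,255],[0,0.016,0.048,0,0,0,255],[0,0.026,0.076,0,0,0,255],[0,0.036,0.105,0,0,0,255],[0,0.046,0.134,0,0,0,255],[0,0.056,0.164,0,0,0,255],[0,0.066,0.194,0,0,0,255],[0,0.076,0.224,0,0,0,255],[0,0.086,0.253,0,0,0,255],[0,0.096,0.282,0,0,0,255],[0,0.105,0.308,0,0,0,255],[0,0.111,0.326,0,0,0,255]]]'; python3 -c "
from h import *
togo(.5038,.2389,.057,79)"
```

```text
time_s: 17.35
tcp_pos: [0.5056, 0.2269, 0.0589]
eef_rot: [-1.624, 1.568, -0.239]
ft_force: [0.6, -3.9, 6.6]
width: 0.151
togo [0.0019, 0.004, 0.0115] [0.0059, -0.0001, 0.0025] at [0.5056 0.2269 0.0589] F [ 0.6 -3.9  6.6] w 0.151 t 17.35
```

```bash
python3 -m crank '[[[0,0.002,0.006,0,0,0,255],[0,0.003,0.011,0,0,0,255],[0,0.003,0.012,0,0,0,255],[0,0.003,0.012,0,0,0,255]]]'; python3 -c "
from h import *
togo(.5038,.2389,.057,79)"; python3 -m crank '[[[0,0,0,0,0,0,170],[0,0,0,0,0,0,130],[0,0,0,0,0,0,130],[-0.03,0,0,0,0,0,130],[-0.07,0,0,0,0,0,60],[-0.11,0,0,0,0,0,0],[-0.11,0,0,0,0,0,0]]]'; python3 -c "
from h import *
togo(.678,-.038,.16,179.5);togo(.678,-.038,.16,0);print(env.get_obs()['qpos'])"
```

```text
time_s: 17.75
tcp_pos: [0.5047, 0.238, 0.0589]
eef_rot: [-1.809, 1.57, -0.425]
ft_force: [-1.8, -1.9, 7.1]
width: 0.154
togo [0.0019, 0.001, 0.0007] [0.0048, -0.0003, 0.0012] at [0.5047 0.238  0.0589] F [-1.8 -1.9  7.1] w 0.154 t 17.75
time_s: 18.45
tcp_pos: [0.5084, 0.2399, 0.1739]
eef_rot: [-1.005, 1.558, 0.378]
ft_force: [0.8, 0.4, 0.6]
width: 0.967
togo [0.0146, -0.2184, -0.2414] [-1.7499, -0.0043, 0.0135] at [0.5084 0.2399 0.1739] F [0.8 0.4 0.6] w 0.967 t 18.45
togo [0.0146, -0.2184, -0.2414] [1.3829, 0.0128, 0.0042] at [0.5084 0.2399 0.1739] F [0.8 0.4 0.6] w 0.967 t 18.45
[ 3.63351702e-01  2.43502374e-01  1.84168869e+00  2.07520672e-04
  1.04395569e+00 -1.01968911e+00]
```

```bash
python3 -m crank '[[[0.01,-0.218,-0.241,1.383,0,0,0],[0.01,-0.218,-0.241,1.383,0,0,0],[0.01,-0.218,-0.241,1.383,0,0,0],[0.01,-0.218,-0.241,1.383,0,0,0],[0.01,-0.218,-0.241,1.383,0,0,0],[0.01,-0.218,-0.241,1.383,0,0,0],[0.01,-0.218,-0.241,1.383,0,0,0],[0.01,-0.218,-0.241,1.383,0,0,0],[0.01,-0.218,-0.241,1.383,0,0,0],[0.01,-0.218,-0.241,1.383,0,0,0],[0.01,-0.218,-0.241,1.383,0,0,0],[0.01,-0.218,-0.241,1.383,0,0,0]]]'; python3 - <<'E'
from h import *
togo(.678,-.038,.05,0)
im,p=grab("wrist");np.save("w8.npy",p["pose"]);t,q=grab("top")
print([proj(p,(.678,-.038-s*.027,.08)).round(0) for s in(-1,0,1)])
a=cv2.resize(t[130:250,190:430],None,fx=2.5,fy=2.5,interpolation=cv2.INTER_CUBIC)
b=cv2.resize(im,None,fx=.45,fy=.45,interpolation=cv2.INTER_AREA)
c=np.zeros((300+180,600,3),np.uint8);c[:300]=a;c[300:,:288]=b;cv2.imwrite("pics/m8.png",c[...,::-1]);cv2.imwrite("pics/t8.png",t[...,::-1]);cv2.imwrite("pics/w8.png",im[...,::-1])
print("orange",blobs(im,(5,140,120),(18,255,255),(200,50,450,300),60)[0])
E
```

```text
time_s: 19.65
tcp_pos: [0.6724, -0.0392, 0.1565]
eef_rot: [2.991, 1.569, 2.992]
ft_force: [0.1, -0.3, 0.0]
width: 0.999
togo [0.1065, 0.0012, 0.0058] [0.0008, -0.0017, -0.0003] at [ 0.6724 -0.0392  0.1565] F [ 0.1 -0.3  0. ] w 0.999 t 19.65
[array([327., 166.]), array([326., 204.]), array([326., 240.])]
orange [([321.79, 202.97], [313, 167, 19, 73, 1335])]
```

View pics/m8.png

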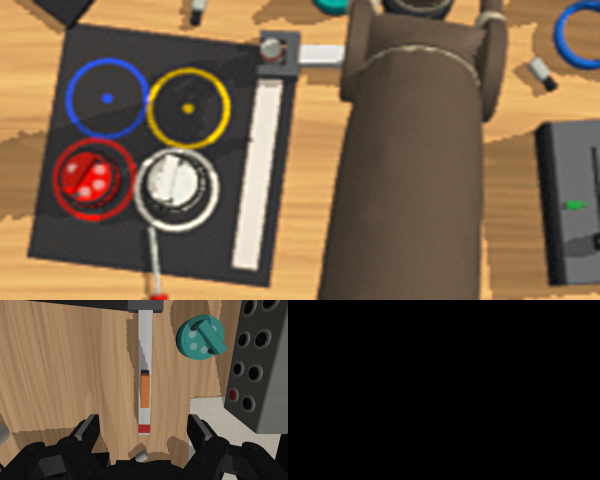

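Both lamps are in their rings, and the grip is in line between the jaws. I'll measure the stripe and post precisely, and work out the swing arc.

```bash
python3 - <<'E'
from h import *
t=cv2.imread("pics/t8.png")[...,::-1].copy();p=env.camera_params("top")
_,m=blobs(t,(0,0,150),(40,60,255),(275,155,306,245),100)
n,l,s,c=cv2.connectedComponentsWithStats(m);i=1+np.argmax(s[1:,4]);print(s[i])
pts=np.argwhere(l==i)[:,::-1]
W=np.array([onz(p,q,0) for q in pts]);r=cv2.minAreaRect((W*1000).astype(np.float32));print(r)
vx,vy,x,y=cv2.fitLine((W*1000).astype(np.float32),cv2.DIST_L2,0,.01,.01).ravel();th=np.degrees(np.arctan2(vy,vx));print("stripe",th,x,y)
d=np.array([vx,vy]);d*=np.sign(d[0]);v=np.array([-d[1],d[0]])
for nm,q in [("post",(.6779,.1215)),("W",(.5038,.2389)),("R",(.514,.3438)),("Y",(.6084,.2284)),("B",(.6189,.3336))]:
    e=np.array(q)*1000-[x,y];print(nm,e@d,e@v)
end=min((W*1000-[x,y])@d);O=np.array([x,y])+d*(end+273);print("origin from stripe end",O)
E
```

```text
[283 162  20  76 775]
((528.052001953125, 136.7747039794922), (32.661434173583984, 244.44320678710938), 84.34732055664062)
stripe -5.7489033 526.06506 136.82494
post 152.6063575113297 -0.038701765539009614
W -32.37783894593707 99.33140197366302
R -32.73687042797797 204.72552520304745
Y 72.74784385656135 99.36189161807125
B 72.65725280140643 205.08455668508833
origin from stripe end [678.06676998 121.52210777]
```

```bash
python3 -m crank '[[[0.04,0.001,0.0045,0,0,0,80],[0.08,0.001,0.0045,0,0,0,80],[0.1,0.001,0.0045,0,0,0,80],[0.1,0.001,0.0045,0,0,0,80],[0.1,0.001,0.0045,0,0,0,255],[0.1,0.001,0.0045,0,0,0,255],[0.1,0.001,0.0045,0,0,0,255],[0.1,0.001,0.0045,0,0,0,255],[0.1,0.001,0.0045,0,0,0,255],[0.1,0.001,0.0045,0,0,0,255],[0.1,0.001,0.0045,0,0,0,255]]]' 40; python3 - <<'E'
from h import *
o=env.get_obs();R=Ro.from_euler("xyz",o["eef_rot"]);P=np.array([.678,.1215]);print(o["tcp_pos"].round(4),o["width"],o["ft_force"].round(1),R.as_matrix()[:2,2])
a0=-90.7
for k in np.linspace(0,1,13):
    f=np.radians(a0-95*k);g=np.radians(a0)
    dw=.16*np.array([np.cos(f)-np.cos(g),np.sin(f)-np.sin(g),0]);print((95*k).round(1),np.radians(95*k).round(3),R.inv().apply(dw).round(4))
E
```

```text
time_s: 20.85
tcp_pos: [0.6789, -0.0385, 0.06]
eef_rot: [-0.129, 1.568, -0.129]
ft_force: [-1.3, 0.0, 6.3]
width: 0.156
[ 0.6789 -0.0385  0.06  ] 0.156146002007606 [-1.3  0.   6.3] [9.99995388e-01 1.13611449e-04]
0.0 0.0 [0. 0. 0.]
7.9 0.138 [-0.0001  0.0018 -0.022 ]
15.8 0.276 [-0.0001  0.0066 -0.0436]
23.8 0.415 [-0.0002  0.0143 -0.0643]
31.7 0.553 [-0.0003  0.0249 -0.0837]
39.6 0.691 [-0.0003  0.0379 -0.1015]
47.5 0.829 [-0.0004  0.0534 -0.1173]
55.4 0.967 [-0.0004  0.0708 -0.1309]
63.3 1.105 [-0.0005  0.0899 -0.1419]
71.2 1.244 [-0.0005  0.1104 -0.1502]
79.2 1.382 [-0.0005  0.1319 -0.1555]
87.1 1.52 [-0.0005  0.1538 -0.1579]
95.0 1.658 [-0.0005  0.1759 -0.1572]
```

```bash
python3 -m crank '[[[0,0.0005,-0.0132,0.083,0,0,255],[0,0.0022,-0.0264,0.166,0,0,255],[0,0.0049,-0.0394,0.249,0,0,255],[0,0.0087,-0.0521,0.332,0,0,255],[0,0.0136,-0.0645,0.415,0,0,255],[0,0.0194,-0.0763,0.497,0,0,255],[0,0.0262,-0.0877,0.58,0,0,255],[0,0.0339,-0.0985,0.663,0,0,255],[0,0.0425,-0.1086,0.746,0,0,255],[0,0.0519,-0.118,0.829,0,0,255],[0,0.0519,-0.118,0.829,0,0,255]]]'; python3 -c "
from h import *
f=np.radians(-137.5);togo(.678+.16*np.cos(f),.1215+.16*np.sin(f),.06,-47.5)"
```

```text
time_s: 21.95
tcp_pos: [0.5601, 0.013, 0.0598]
eef_rot: [0.219, 1.568, -0.61]
ft_force: [-3.6, -2.1, 8.1]
width: 0.151
togo [-0.0002, 0.0002, -0.0003] [-0.0009, 0.003, -0.0007] at [0.5601 0.013  0.0598] F [-3.6 -2.1  8.1] w 0.151 t 21.95
```

```bash
python3 -m crank '[[[0,0.0005,-0.0132,0.083,0,0,255],[0,0.0022,-0.0264,0.166,0,0,255],[0,0.0049,-0.0394,0.249,0,0,255],[0,0.0087,-0.0521,0.332,0,0,255],[0,0.0136,-0.0645,0.415,0,0,255],[0,0.0194,-0.0763,0.497,0,0,255],[0,0.0262,-0.0877,0.58,0,0,255],[0,0.0339,-0.0985,0.663,0,0,255],[0,0.0425,-0.1086,0.746,0,0,255],[0,0.0534,-0.1193,0.841,0,0,255],[0,0.0534,-0.1193,0.841,0,0,255],[0,0.0534,-0.1193,0.841,0,0,255]]]'; python3 -c "
from h import *
f=np.radians(-185.7);togo(.678+.16*np.cos(f),.1215+.16*np.sin(f),.06,-95.7)"
```

```text
time_s: 23.15
tcp_pos: [0.5181, 0.1387, 0.0596]
eef_rot: [-2.699, 1.569, 1.912]
ft_force: [-5.2, 1.5, 10.3]
width: 0.155
togo [-0.0004, 0.0008, 0.0013] [-0.0024, -0.0018, 0.0009] at [0.5181 0.1387 0.0596] F [-5.2  1.5 10.3] w 0.155 t 23.15
```

Release, rise to a clear height with the camera off the bar, and look from the wrist and top cameras.

```bash
python3 -m crank '[[[0,0,0,0,0,0,170],[0,0,0,0,0,0,130],[0,0,0,0,0,0,130],[-0.04,0,0,0,0,0,130],[-0.08,0,0,0,0,0,130],[-0.12,0,0,0,0,0,60],[-0.16,0,0,0,0,0,0],[-0.18,0,0,0,0,0,0]]]'; python3 -c "
from h import *
togo(.5202,-.33,.2,5)"
```

```text
time_s: 23.95
tcp_pos: [0.5205, 0.1378, 0.2418]
eef_rot: [1.828, 1.564, 0.158]
ft_force: [0.8, 0.1, 0.6]
width: 0.967
togo [0.0413, 0.0458, 0.4656] [-1.7573, 0.0044, -0.0062] at [0.5205 0.1378 0.2418] F [0.8 0.1 0.6] w 0.967 t 23.95
```

```bash
python3 -m crank '[[[0,0.046,0.466,-1.757,0,0,0],[0,0.046,0.466,-1.757,0,0,0],[0,0.046,0.466,-1.757,0,0,0],[0,0.046,0.466,-1.757,0,0,0],[0,0.046,0.466,-1.757,0,0,0],[0,0.046,0.466,-1.757,0,0,0],[0,0.046,0.466,-1.757,0,0,0],[0,0.046,0.466,-1.757,0,0,0],[0,0.046,0.466,-1.757,0,0,0],[0,0.046,0.466,-1.757,0,0,0],[0,0.046,0.466,-1.757,0,0,0],[0,0.046,0.466,-1.757,0,0,0]]]'; python3 - <<'E'
from h import *
togo(.488,-.374,.12,5)
t,q=grab("top");cv2.imwrite("pics/t9.png",t[...,::-1])
cv2.imwrite("pics/t9c.png",cv2.resize(t[130:290,190:350],None,fx=3.7,fy=3.7,interpolation=cv2.INTER_CUBIC)[...,::-1])
# bar top at z=.03 mid-line by bright pixels
T=blobs(t,(170,120,90),(8,255,255),(280,215,312,250),5)[0];print("red tip",T,[onz(q,b[0],.03) for b in T])
O=blobs(t,(5,140,120),(18,255,255),(270,150,315,240),5)[0];print("orange",O,[onz(q,b[0],.08) for b in O])
print("expect tip",.678-.26*np.cos(.1),.1215+.26*np.sin(.1),"grip",.678-.16*np.cos(.1),.1215+.16*np.sin(.1))
E
```

```text
time_s: 25.15
tcp_pos: [0.5173, -0.3334, 0.2369]
eef_rot: [-2.708, 1.57, -2.687]
ft_force: [0.0, 0.1, 0.9]
width: 1.005
togo [0.1169, -0.0399, -0.0301] [-0.0661, -0.0004, 0.0002] at [ 0.5173 -0.3334  0.2369] F [0.  0.1 0.9] w 1.005 t 25.15
red tip [([286.41, 230.06], [282, 227, 10, 7, 54])] [array([0.42612747, 0.14935037])]
orange [([312.32, 154.32], [310, 150, 5, 9, 22]), ([309.87, 188.25], [304, 175, 11, 29, 162]), ([289.69, 198.1], [287, 190, 7, 18, 89]), ([307.92, 218.16], [301, 205, 14, 27, 98]), ([301.6, 223.2], [301, 219, 2, 9, 10]), ([301.2, 237.2], [300, 236, 4, 3, 5])] [array([0.65491456, 0.07522747]), array([0.55060724, 0.07937389]), array([0.51923847, 0.13863618]), array([0.4607875, 0.0823238]), array([0.44536922, 0.10052933]), array([0.40418277, 0.10028645])]
expect tip 0.4192989170277133 0.14745668832817532 grip 0.5187993335555159 0.1374733466634925
```

View pics/t9c.png

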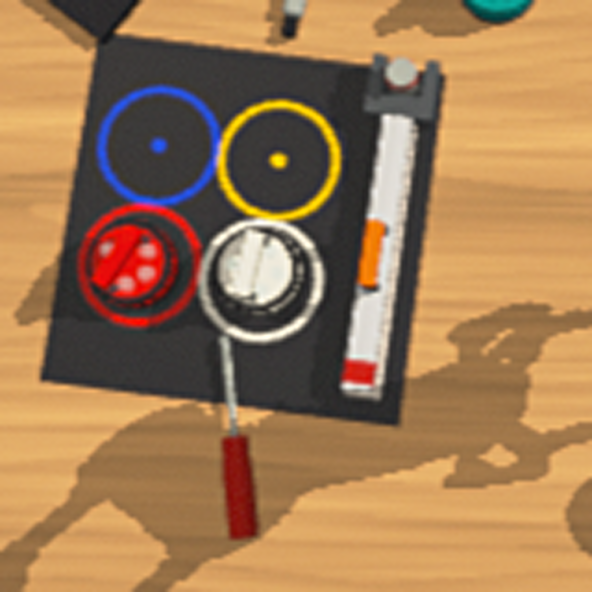

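The bar lies along the stripe: tip at crop (358,372), about 2 mm off-centre, and the fork is around the post. Both lamps are in their rings. Now power on.

```bash
python3 -m crank '[[[0.05,-0.04,-0.03,-0.066,0,0,60],[0.1,-0.04,-0.03,-0.066,0,0,60],[0.1,-0.04,-0.03,-0.066,0,0,60],[0.14,-0.04,-0.03,-0.066,0,0,60],[0.167,-0.04,-0.03,-0.066,0,0,60],[0.167,-0.04,-0.03,-0.066,0,0,60]]]' 20; python3 -c "
from h import *
togo(.4884,-.3743,.069,5)"
```

```text
time_s: 25.8
tcp_pos: [0.486, -0.368, 0.0664]
eef_rot: [2.313, 1.561, 2.397]
ft_force: [0.2, 0.3, 0.2]
width: 0.767
togo [-0.0026, -0.0064, 0.0018] [-0.0035, -0.0065, -0.0071] at [ 0.486  -0.368   0.0664] F [0.2 0.3 0.2] w 0.767 t 25.8
```

```bash
python3 -m crank '[[[0,0,0,0,0,0,60],[0,0,0,0,0,0,60],[0,0,0,0,0,0,255],[0,0,0,0,0,0,255],[0,0,0,0,0,0,255],[0,0,0,0,0,0,255],[0,0,0,0,0,0,255],[0,0,0,0,0,0,255]]]' 20; python3 -c "
from h import *
togo(.5202,-.3715,.069,5)"
```

```text
time_s: 26.6
tcp_pos: [0.4891, -0.3717, 0.0718]
eef_rot: [-0.919, 1.57, -0.834]
ft_force: [-1.0, 1.4, 5.2]
width: 0.227
togo [0.0028, -0.0024, 0.031] [-0.0023, 0.0007, 0.0009] at [ 0.4891 -0.3717  0.0718] F [-1.   1.4  5.2] w 0.227 t 26.6
```

```bash
python3 -m crank '[[[0,0,0.008,0,0,0,255],[0,0,0.016,0,0,0,255],[0,0,0.024,0,0,0,255],[0,0,0.031,0,0,0,255],[0,0,0.034,0,0,0,255],[0,0,0.0345,0,0,0,255],[0,0,0.0345,0,0,0,255],[0,0,0.033,0,0,0,90],[0,0,0.033,0,0,0,90],[0,0,0.033,0,0,0,90],[-0.04,0,0.033,0,0,0,60],[-0.06,0.01,0.01,0,0,0,60]]]'; python3 - <<'E'
from h import *
im,p=grab("wrist");im,p=grab("wrist");cv2.imwrite("pics/w10.png",im[...,::-1]);np.save("w10.npy",p["pose"])
print(blobs(im,(170,120,90),(8,255,255),(180,150,450,300),60)[0])
print([(b[0],b[1][4]) for b in blobs(im,(0,0,150),(180,60,255),(150,40,500,190),12)[0]])
h=cv2.cvtColor(im,cv2.COLOR_RGB2HSV)
for r in (235,245,255,262):
    c=np.where((h[r,250:450,1]>120)&(h[r,250:450,2]>90)&((h[r,250:450,0]<8)|(h[r,250:450,0]>170)))[0]+250;print(r,c.min() if len(c) else 0,c.max() if len(c) else 0)
togo(.4467,-.2876,.069,5)
E
```

```text
time_s: 27.8
tcp_pos: [0.5013, -0.3622, 0.1329]
eef_rot: [-0.681, 1.564, -0.596]
ft_force: [0.4, -0.5, 1.0]
width: 0.765
[([352.98, 233.57], [336, 207, 35, 54, 1723])]
[([233.33, 86.1], 224), ([404.37, 123.42], 98), ([326.5, 124.13], 117), ([248.54, 125.79], 87), ([264.11, 124.68], 66), ([279.65, 124.04], 69), ([295.17, 124.86], 64), ([311.02, 124.34], 59), ([342.0, 123.67], 61), ([357.6, 124.21], 75), ([373.2, 123.0], 65), ([388.73, 123.95], 66)]
235 338 370
245 338 369
255 338 369
262 0 0
togo [0.0642, 0.0778, -0.0453] [-0.0029, 0.0028, 0.0029] at [ 0.4982 -0.3611  0.1336] F [ 0.5 -0.3 -0.2] w 0.764 t 27.9
```

```bash
python3 - <<'E'
from h import *
p=env.camera_params("wrist");p["pose"]=np.load("w10.npy");u=np.array([.9963,.0867])
m=(onz(p,(248.5,124.2),.06)+onz(p,(404.4,123.5),.06))/2
print("power",(onz(p,(353.5,247),.0925)-m)@u,"fader",(onz(p,(233.3,87),.0925)-m)@u)
E
python3 -m crank '[[[0,0.04,-0.02,0,0,0,60],[0,0.077,-0.044,0,0,0,60],[0.03,0.077,-0.044,0,0,0,60],[0.063,0.077,-0.044,0,0,0,60],[0.063,0.077,-0.044,0,0,0,60],[0.063,0.077,-0.044,0,0,0,60],[0.063,0.077,-0.044,0,0,0,60]]]'; python3 -c "
from h import *
togo(.4467,-.2876,.069,5)"
```

```text
power 0.016108833215424317 fader -0.050304745557943
time_s: 28.6
tcp_pos: [0.4488, -0.2883, 0.0686]
eef_rot: [-0.689, 1.569, -0.604]
ft_force: [0.4, -0.5, 0.4]
width: 0.766
togo [-0.0004, 0.0009, -0.002] [-0.0027, 0.0017, 0.0014] at [ 0.4488 -0.2883  0.0686] F [ 0.4 -0.5  0.4] w 0.766 t 28.6
```

Power reads on (+16.1 mm), fader still down. Grip the fader and raise it.

```bash
python3 -m crank '[[[0,0,-0.002,0,0,0,60],[0,0,-0.002,0,0,0,255],[0,0,-0.002,0,0,0,255],[0,0,-0.002,0,0,0,255],[0,0,-0.002,0,0,0,255],[0,0,-0.002,0,0,0,255],[0,0,-0.002,0,0,0,255],[0,0,-0.002,0,0,0,255]]]' 20; python3 -c "
from h import *
togo(.4917,-.2837,.069,5)"
```

```text
time_s: 29.4
tcp_pos: [0.4462, -0.2879, 0.0682]
eef_rot: [-0.539, 1.569, -0.455]
ft_force: [1.6, 1.3, 4.8]
width: 0.231
togo [-0.0007, 0.0003, 0.0457] [-0.0025, 0.0013, 0.0008] at [ 0.4462 -0.2879  0.0682] F [1.6 1.3 4.8] w 0.231 t 29.4
```

```bash
python3 -m crank '[[[0,0,0.01,0,0,0,255],[0,0,0.02,0,0,0,255],[0,0,0.03,0,0,0,255],[0,0,0.039,0,0,0,255],[0,0,0.044,0,0,0,255],[0,0,0.0455,0,0,0,255],[0,0,0.0455,0,0,0,255],[0,0,0.0455,0,0,0,255]]]'; python3 -c "
from h import *
togo(.4917,-.2837,.069,5)"; python3 -m crank '[[[0,0,0,0,0,0,150],[0,0,0,0,0,0,120],[0,0,0,0,0,0,100],[-0.03,0,0,0,0,0,90],[-0.06,0,0,0,0,0,60],[-0.09,-0.04,0,0,0,0,60],[-0.1,-0.07,0,0,0,0,0],[-0.1,-0.07,0,0,0,0,0],[-0.1,-0.07,0,0,0,0,0]]]'; python3 - <<'E'
from h import *
im,p=grab("wrist");cv2.imwrite("pics/w11.png",im[...,::-1]);np.save("w11.npy",p["pose"])
print([(b[0],b[1]) for b in blobs(im,(0,0,150),(180,60,255),(150,40,500,220),12)[0]])
print([(b[0],b[1]) for b in blobs(im,(45,80,60),(85,255,255),(150,40,500,250),12)[0]])
cv2.imwrite("pics/w11c.png",cv2.resize(im[60:280,200:460],None,fx=2.7,fy=2.7,interpolation=cv2.INTER_CUBIC)[...,::-1])
E
```

```text
time_s: 30.2
tcp_pos: [0.491, -0.2837, 0.0682]
eef_rot: [2.587, 1.57, 2.672]
ft_force: [0.7, 1.7, 6.3]
width: 0.231
togo [-0.0008, -0.0001, 0.0007] [-0.0023, -0.0003, -0.0002] at [ 0.491  -0.2837  0.0682] F [0.7 1.7 6.3] w 0.231 t 30.2
time_s: 31.1
tcp_pos: [0.4962, -0.3538, 0.1673]
eef_rot: [2.135, 1.57, 2.218]
ft_force: [0.0, 0.8, -0.1]
width: 1.003
[([319.22, 102.01], [318, 79, 4, 44, 148]), ([258.81, 131.22], [257, 119, 5, 26, 73]), ([393.74, 130.16], [392, 118, 4, 26, 70]), ([272.27, 131.19], [271, 123, 4, 18, 48]), ([285.96, 131.31], [285, 123, 3, 17, 49]), ([299.11, 130.35], [298, 123, 3, 17, 46]), ([313.0, 131.0], [312, 123, 3, 17, 51]), ([326.02, 132.34], [325, 122, 3, 22, 65]), ([339.98, 130.67], [339, 122, 3, 18, 51]), ([353.1, 130.88], [352, 122, 3, 18, 49]), ([366.94, 130.06], [366, 122, 3, 18, 51]), ([380.18, 130.41], [379, 122, 4, 18, 49])]
[([319.92, 54.81], [313, 40, 15, 38, 435]), ([438.27, 167.09], [433, 162, 12, 11, 101]), ([391.77, 215.84], [383, 199, 19, 35, 616])]
```

View pics/w11c.png

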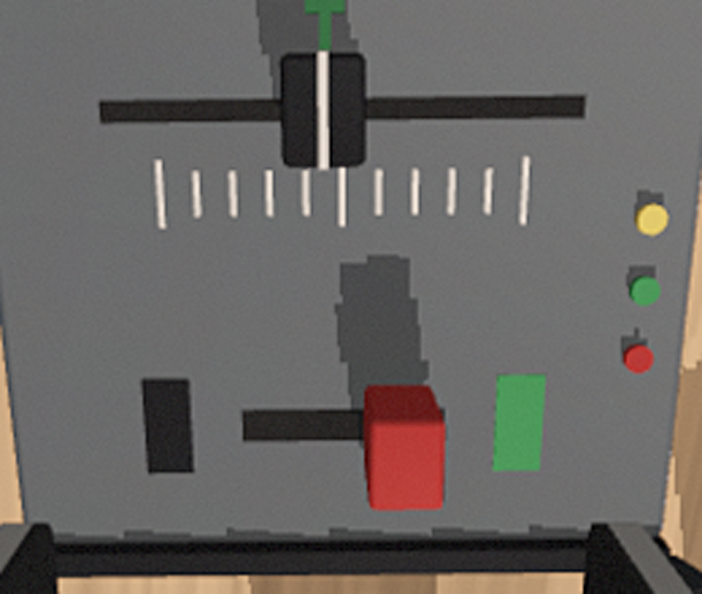

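The white line sits level with the pointer and the switch is at the on end. A numeric check, plus a final top view of the lamps:

```bash
python3 - <<'E'
from h import *
p=env.camera_params("wrist");p["pose"]=np.load("w11.npy");u=np.array([.9963,.0867])
m=(onz(p,(258.8,131),.06)+onz(p,(393.7,130.2),.06))/2
im=cv2.imread("pics/w11.png")[...,::-1].copy()
b=blobs(im,(45,80,60),(85,255,255),(300,20,345,90),12)[0];print(b)
print("line",(onz(p,(319.2,102),.0925)-m)@u,"cue",(onz(p,b[0][0],.064)-m)@u,"tip",(onz(p,(200+324.5/2.7-.3,60+35/2.7),.064)-m)@u)
t,q=grab("top");cv2.imwrite("pics/t12.png",t[...,::-1])
a=cv2.resize(t[110:290,190:520],None,fx=2.4,fy=2.4,interpolation=cv2.INTER_CUBIC);cv2.imwrite("pics/t12c.png",a[...,::-1])
old=cv2.imread("pics/top0.png")[...,::-1]
d=cv2.absdiff(cv2.imread("pics/t9.png")[130:290,190:312,::-1],t[130:290,190:312]).max(2);print("diff since t9",(d>60).sum())
E
```

```text
[([319.91, 54.32], [313, 39, 15, 39, 449])]
line -0.005245401174453412 cue -0.004583673351305311 tip -0.004629915051741078
diff since t9 2296
```

View pics/t12c.png

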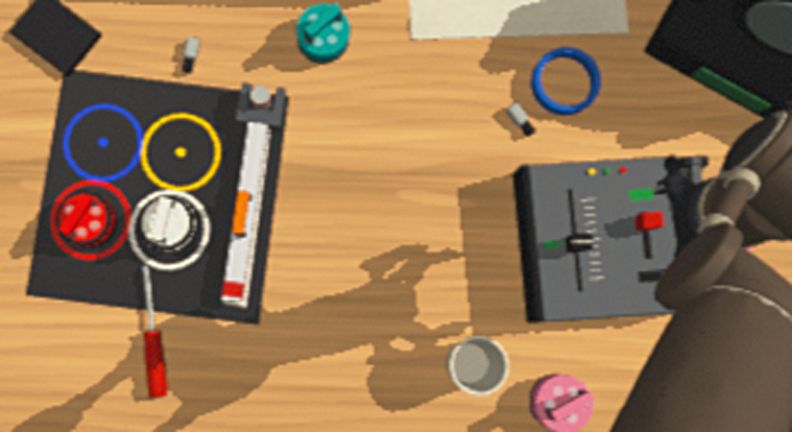

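```bash
python3 -c "
from plant import env
print(env.job_done(),env.get_obs()['time_s'])"
```

```text
the job is handed in; nothing more can be done
the job is handed in; nothing more can be done
```

The job is done as asked and handed in at about 31 s of robot time (limit 210 s), with the gripper open and clear of everything. I did the steps in the order you gave. Only the red and white lamps were on the bench; the pink and turquoise look-alikes were left alone.

What the last checks showed:
- **Fader:** the white line measured at desk x = −5.2 mm, against −4.6 mm for the cue pointer, so about 0.6 mm off. It measured fully down (about −50 mm) until the power was back on.
- **Power switch:** it measured −15.7 mm when off, against a nominal −16 mm, and +16.1 mm when switched back on.
- **Lamps:** the final top view shows both standing inside their own rings, and the gripper let go within about 2 mm of each ring's centre. I saw no knock or slackened grip.
- **Guard bar:** it lies on the stripe with its fork around the post. It measured about 0.5° past the stripe's line, roughly 2 mm at the tip, and I left it there.
- **Loose things:** the cup, tape, plugs and screwdriver, and the look-alikes in the final view, look undisturbed, judged by eye. The spray bottle and one pink look-alike were not in that view. A rough pixel comparison of the bay with an earlier picture flagged 2,296 changed pixels. I put that down to the arm's moving shadow, since the lamps and bar look unmoved between the two.

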